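Turn the toiletries carousel until the bottle faces front

ROBOT

A 6-joint arm with a two-finger parallel gripper is mounted at the origin on the work surface. World frame = base frame: x ahead of the robot, y to its left, z up, the work surface at z = 0. Lengths are in mm, angles in rad, forces in N, time in s.
With the tool pointing down it reaches from about 350 to 975 mm from the base axis. Payload 7.1 kg.
Tool frame: the origin (TCP) lies at the very end of the fingers, on their centre line; the grasp point (between the pads) lies 19 mm behind it (ctrl.pinch_z is the distance from the TCP to the grasp point, in mm); z points along the fingers, y is the direction in which the jaws open and shut (so a half turn about z gives the same grasp; the last joint's range is limited). The gripper opens to 88 mm and grips with 3 to 60 N. Pads are 20 mm wide; open, the fingers measure 115 mm over their backs; the gripper's body (75 mm by 178 mm) begins 61 mm behind the grasp point.
Start: joints at [1.148, 0.423, 1.63, -0, 1.089, -0.019], TCP at [245.54, 574.73, 222.675] pointing down, gripper open.
Joint ranges: [-3, 3], [-0.9, 2.11], [0.09, 2.58], [-1.31, 4.45], [0.11, 2.69], [-2.54, 2.54]. Speed limits (rad/s): [2.39, 2.39, 3.01, 3.14, 3.14, 3.14].

INTERFACE

Orientations are given as a rotation vector (axis times angle).
In Python, from workcell import ctrl gives the robot as it stands.
- The arm moves only by the shell command python3 -m inch 'ROWS' [OPENING]. ROWS is JSON, a list of rows, each an object with "xyz": the shift along the tool's x, y, z in cm, a list of three; "spin": the turn about the tool's z in degrees. A call has 1 to 20 rows; each row is the pose to reach, as a shift and turn from the pose measured when the call began, along the tool's axes at that moment; what a row does not reach only later rows make up. A row lasts 1/10 s, in which the tool goes at most 50 mm and 8.59 degrees, less where a joint would pass 70% of its speed; a pose out of reach is approached as far as the arm can. A call with a gripper value outside its range is refused whole. OPENING is the closure, from 0 (fully open) to 1 (shut), set as the call begins (- or left out, the last holds). The fingers move at their own pace and stop on an object; the grip force is fixed at half the most. Time passes only in rows, so rows that repeat a pose let the fingers close. It gives the time, the measured TCP pose, the force and the opening at its end, in the units of the state.
- ctrl.get_obs(): the state, without advancing time (a new reading comes with each control period).
- ctrl.get_image(name): name is "scene" or "top" or "wrist"; returns the picture (400x640x3 uint8, red, green, blue); there is no depth.
- ctrl.camera_info(name): a dict with "camera_matrix" (3x3 intrinsics, pixels), "R" (3x3) and "t" (3): a world point X has camera coordinates R X + t; the wrist camera has in their place "hand_eye" (4x4, takes a point from camera to tool coordinates, whose origin is the TCP and whose axes are the flange's). Camera axes: x right, y down, z forward; pixel columns grow to the right and rows downward; lengths in mm; the calibration is good to about 2 mm. A picture is of the moment at which its call begins: read the wrist's pose just before it. camera_info takes no time and is no camera call.
- ctrl.close_job(): hands the job in, once; it reports no verdict.
The state is a dict: "t": time; "qpos": joint angles; "qvel": joint speeds; "joint_torque": joint torques, N m; "ee_pos": TCP position; "orientation": TCP orientation; "ft_force": force on the tool from outside, world axes, zero at the start; "moment": the same for the moment, N m; "width": finger opening in mm.
Only numpy, scipy, OpenCV 4.12 (cv2) and the standard library are available. Lean on these libraries where they do the work, as an engineer would, in place of code of your own. Each camera call takes 0.05 s, during which the arm holds its last target. There are 200 camera calls.

TASK

Spin the little turntable by pushing the tabs on its rim with your fingertips until the tall capped bottle stands at the front, in line with the arrow on the foot, and leave it at rest there. Do not push or lift the things standing on it: they ride round upright in their pockets, and everything else on the shelf stays where it is.

Things in the scene. Friction and masses are not known exactly. Their poses are not given: they have to be found in the camera images.
- foot: Fixed grey plastic foot of the turntable, a disc 190 mm across and 18 mm high under the tray. Origin on the turning axis, at the shelf surface. Its arrow sticks out from under the tray along the foot's own -x axis, roughly towards the robot: that is the front.
- arrow (a point): Top centre of the foot's arrow: a low tongue ending in a diamond-shaped block (22 mm high, 37 mm across, centred 149 mm from the axis), one corner pointing inwards at the axis.
- tray: White round tray, 236 mm across, 10 mm thick, that turns either way without stops about a vertical axis through its origin (centre of its underside, 20 mm above the shelf; x and y turn with it). Light friction holds it where it is left: under 2 N at the rim turns it and it does not coast. Four pockets (collars 12 mm high, 50 mm inside) at its +x, +y, -x and -y, 60 mm from the axis.
- tab (a point): Centre of the top of one of the tray's four like upright tabs, 76 mm above the shelf, at 45 degrees (between +x and +y) in the tray's frame; the others are at 135, 225 and 315. Each stands on the rim midway between two pockets: 10 mm thick, 26 mm radially (92 to 118 mm from the axis), 46 mm tall above the tray, flat faces square to the direction of turning.
- bottle: Amber glass bottle with a narrow neck and a black twist cap, the tallest thing on the turntable: 45 mm across, 92 mm tall, standing loose in one of the four pockets (any of them; up to 2.5 mm of play). Origin at the centre of its underside, 30 mm above the shelf.
- jar: Short glass jar with a metal lid, 45 mm across, 50 mm tall, loose in another pocket. Origin at the centre of its underside.
- beaker: Small open ceramic beaker, 45 mm across, 58 mm tall, loose in another pocket. Origin at the centre of its underside.
- tub: Low black tub, 45 mm across, 38 mm tall, loose in another pocket. Origin at the centre of its underside.
- soap_dish: Loose ceramic soap dish with a bar of soap in it, 125 x 85 x 29 mm, on the shelf to the left. Origin at the centre of its underside.
- pad_a: Loose silicone scraper pad, 105 x 72 x 13 mm, lying on the shelf to the right. Origin at the centre of its underside.
- pad_b: Second, like scraper pad, lying beside the first, farther right. Origin at the centre of its underside.
- tumbler: Loose glass tumbler, 72 mm across, 95 mm tall, on the shelf at the far left. Origin at the centre of its underside.
Things that resemble listed ones, but are neither listed nor needed, are in the scene too. Leave any pink or yellow look-alike of the tub alone.

How it is judged (in metres and radians):
At the end, for the whole second after the job is handed in: The bottle stands on the arrow's side of the turntable, within 10 mm sideways of the arrow's centre line; the tray is at rest; all four things on it stand upright in their pockets (y of bottle in the frame of foot between -0.01 and 0.01 m and x of bottle in the frame of foot below -0.045 m and angular speed of tray below 0.05 rad/s and angle between each of bottle, jar, beaker, tub's own z axis and vertical below 0.2 rad and height (world z) of each of bottle, jar, beaker, tub below 0.036 m); the robot touches nothing.
It fails at once if a thing standing on the turntable is lifted out of its pocket (height (world z) of any of bottle, jar, beaker, tub above 0.038 m).
It fails at once if a thing standing on the turntable is tipped (angle between any of bottle, jar, beaker, tub's own z axis and vertical above 0.3 rad).
It fails at once if the robot presses on a thing standing on the turntable (more than 2 N) (contact force between any of the arm, the fingers and bottle above 2 N or contact force between any of the arm, the fingers and jar above 2 N or contact force between any of the arm, the fingers and beaker above 2 N or contact force between any of the arm, the fingers and tub above 2 N).
It fails at once if the soap dish, a scraper pad or the tumbler is moved by more than 15 mm (distance of any of soap_dish, pad_a, pad_b, tumbler from where it was at the start of the episode above 0.015 m).
It also fails if it takes over 58 s, if anything falls off the work surface, if the arm or the gripper's body presses on something with over 40 N, if the wrist force passes 120 N, or if a joint passes its speed limit or range.

## Working session

There is one attempt and no reset: what is moved stays moved. The work goes in short steps, Python scripts to look and compute and a shell command to move; the robot and the scene stay as the last step left them, time stands still between calls to the robot, and variables do not carry over. Pictures are saved under pics/ and viewed, about 8 in all and at most 12, crops included, and the job is handed in when it is done.

```bash
ls; mkdir -p pics
python3 - <<'E'
from workcell import ctrl
import cv2
o=ctrl.get_obs();print(o)
for n in("top","scene"):
    cv2.imwrite(f"pics/{n}0.png",ctrl.get_image(n)[:,:,::-1]);print(n,ctrl.camera_info(n))
print(ctrl.camera_info("wrist"))
E
```

```text
pics
{'t': 0.0, 'qpos': array([ 1.14799712e+00,  4.23820154e-01,  1.63067667e+00, -3.74177415e-05,
        1.08857523e+00, -1.90066339e-02]), 'qvel': array([-0.00243041,  0.00011919,  0.00080687, -0.00034451,  0.00112444,
        0.00033583]), 'joint_torque': array([-8.49563512e-04, -5.44625974e+01, -2.73666090e+01,  6.42529316e-02,
        2.26377760e-02, -1.45372092e-04]), 'ee_pos': array([245.33503792, 574.24580714, 221.91984012]), 'orientation': array([-6.29890172e-01, -3.07749965e+00,  2.27856606e-03]), 'ft_force': array([-0.54188948,  0.22369521,  0.14418225]), 'moment': array([ 0.03247374,  0.00761066, -0.04114717]), 'width': 87.96297176533199}
top {'camera_matrix': array([[378.96209497,   0.        , 313.07098613],
       [  0.        , 378.96209497, 200.58927502],
       [  0.        ,   0.        ,   1.        ]]), 'R': array([[ 0.01552343, -0.99986604, -0.00518992],
       [-0.99218031, -0.01476079, -0.1239369 ],
       [ 0.12384369,  0.00707327, -0.99227653]]), 't': array([ -33.66326618,  467.95780497, 1065.67879332])}
scene {'camera_matrix': array([[458.33003863,   0.   
[... 162 characters left out ...]
 ,  0.00146959],
       [ 0.51822199, -0.53339014, -0.66853641],
       [-0.46444146,  0.48087131, -0.74367796]]), 't': array([-308.3059338 , -216.20733785, 1560.17088257])}
{'camera_matrix': array([[309.00152457,   0.        , 319.24928658],
       [  0.        , 309.00152457, 200.90707267],
       [  0.        ,   0.        ,   1.        ]]), 'hand_eye': array([[ 5.10913819e-04, -9.60613920e-01, -2.77886013e-01,
         7.59689226e+01],
       [ 9.99999839e-01,  5.59495054e-04, -9.55247823e-05,
        -6.65586096e-01],
       [ 2.47238285e-04, -2.77885919e-01,  9.60614051e-01,
        -1.62398320e+02],
       [ 0.00000000e+00,  0.00000000e+00,  0.00000000e+00,
         1.00000000e+00]])}
```

View pics/top0.png

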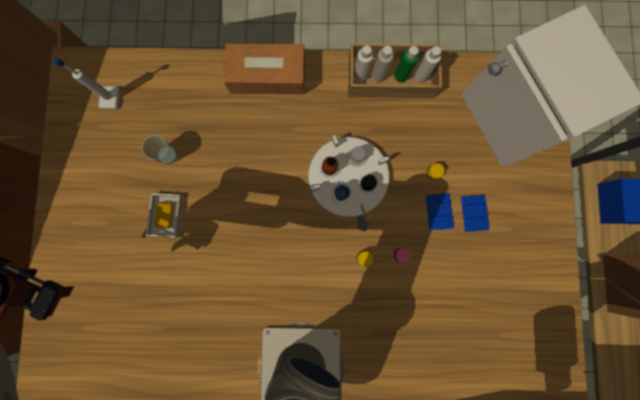

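View pics/scene0.png

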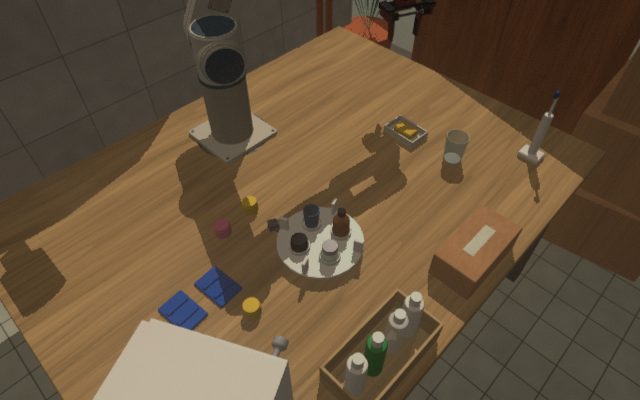

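Top view: tray centre is near (349,176), bottle near (330,165) at the left-back, arrow near (363,222), tabs near (340,140), (385,160), (362,213) and (316,186). I'll enlarge the crop to read it more precisely.

```bash
cat > h.py <<'E'
import numpy as np,cv2
from workcell import ctrl
def ray(n,uv,z):
    c=ctrl.camera_info(n);K,R,t=[np.array(c[k]) for k in("camera_matrix","R","t")]
    C=-R.T@t;d=R.T@np.linalg.inv(K)@np.array([*uv,1.]);return C+d*(z-C[2])/d[2]
def proj(n,X):
    c=ctrl.camera_info(n);p=np.array(c["camera_matrix"])@(np.array(c["R"])@np.array(X,float)+c["t"]);return p[:2]/p[2]
def crop(n,name,x,y,w,h,s):
    im=ctrl.get_image(n)[y:y+h,x:x+w,::-1];cv2.imwrite(f"pics/{name}.png",cv2.resize(im,None,fx=s,fy=s,interpolation=cv2.INTER_CUBIC))
E
python3 - <<'E'
from h import *
crop("top","topc",295,120,110,120,5)
print(ray("top",(349,176),30),ray("top",(363,223),22))
E
```

```text
[ 541.90575341 -129.91342593   30.        ] [ 406.30558463 -171.49205012   22.        ]
```

View pics/topc.png

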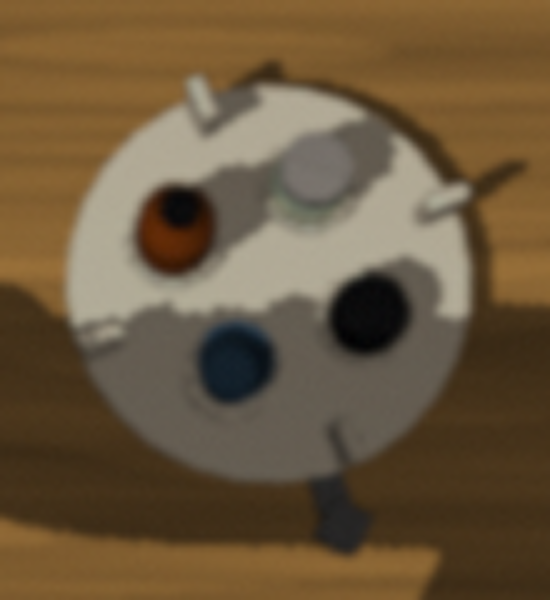

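Run:
```python
from h import *
P=lambda u,v,z:ray("top",(295+u/5,120+v/5),z)[:2]
c=P(270,282,30);a=P(344,522,22)
print("c",c,"arrow",a,np.linalg.norm(a-c));fa=np.degrees(np.arctan2(*(a-c)[::-1]));print("front ang",fa)
for n,u,v,z in(("bottle",181,205,122),("jar",318,168,80),("tub",370,313,68),("beaker",236,362,86),("tabBL",197,92,76),("tabR",455,193,76),("tabL",103,330,76),("tabF",335,430,76)):
    d=P(u,v,z)-c;print(n,P(u,v,z),np.linalg.norm(d),np.degrees(np.arctan2(d[1],d[0])))
```

```text
c [ 540.72394789 -129.91789304] arrow [ 402.30271935 -173.79321569] 145.2084035063991
front ang -162.41296721346032
bottle [564.27098259 -74.05425232] 60.62350366714631 67.14413262935527
jar [ 596.26872664 -152.08019882] 59.80292839460082 -21.751945321899353
tub [ 516.62560668 -182.59247898] 57.925314444462984 -114.58384116690763
beaker [ 485.13195821 -106.50746071] 60.320126473174085 157.16347548887188
tabBL [640.20917336 -84.29446122] 109.44773920833107 24.635955564027068
tabR [ 584.04562975 -229.20036986] 108.32256608489001 -66.42606013487205
tabL [503.48139066 -33.26951128] 103.57566203741113 111.07370549613485
tabF [ 449.52771745 -161.99752818] 96.67396463157898 -160.61991632812806
```

```bash
python3 -m inch '[{"xyz":[-15,-11,1],"spin":34},{"xyz":[-15,-11,1],"spin":34},{"xyz":[-15,-11,1],"spin":34},{"xyz":[-15,-11,1],"spin":34},{"xyz":[-31,-23,2],"spin":67},{"xyz":[-31,-23,2],"spin":67},{"xyz":[-31,-23,2],"spin":67},{"xyz":[-31,-23,2],"spin":67},{"xyz":[-46,-34,3],"spin":100},{"xyz":[-46,-34,3],"spin":100},{"xyz":[-46,-34,3],"spin":100},{"xyz":[-46,-34,3],"spin":100},{"xyz":[-62.2,-45.7,4.2],"spin":134.6},{"xyz":[-62.2,-45.7,4.2],"spin":134.6},{"xyz":[-62.2,-45.7,4.2],"spin":134.6},{"xyz":[-62.2,-45.7,4.2],"spin":134.6},{"xyz":[-62.2,-45.7,4.2],"spin":134.6},{"xyz":[-62.2,-45.7,4.2],"spin":134.6},{"xyz":[-62.2,-45.7,4.2],"spin":134.6},{"xyz":[-62.2,-45.7,4.2],"spin":134.6}]' 0.7
cat >> h.py <<'E'
from scipy.spatial.transform import Rotation as Ro
def pose():
    o=ctrl.get_obs();R=Ro.from_rotvec(o["orientation"]).as_matrix();return np.array(o["ee_pos"]),R,o
def wray(uv,z,p,R):
    c=ctrl.camera_info("wrist");H=np.array(c["hand_eye"]);d=R@H[:3,:3]@np.linalg.inv(np.array(c["camera_matrix"]))@np.array([*uv,1.]);C=p+R@H[:3,3]
    return C+d*(z-C[2])/d[2]
def wproj(X,p,R):
    c=ctrl.camera_info("wrist");H=np.array(c["hand_eye"]);x=H[:3,:3].T@(R.T@(np.array(X)-p)-H[:3,3]);q=np.array(c["camera_matrix"])@x;return q[:2]/q[2]
E
python3 - <<'E'
from h import *
p,R,o=pose();print(p,o["qpos"],o["width"],R[:,:2].T)
cv2.imwrite("pics/w1.png",ctrl.get_image("wrist")[:,:,::-1])
print(wproj([637.8,-90.1,76],p,R))
E
```

```text
t: 2.15
ee_pos: [637.1, -88.9, 180.6]
orientation: [3.081, 0.61, -0.002]
ft_force: [0.3, 0.1, -0.3]
width: 26.2
[637.11630578 -88.94865313 180.63636307] [-1.56748518e-01  4.97073516e-01  1.61717843e+00 -1.12966958e-03
  1.02827849e+00  1.02387655e+00] 26.224264208163216 [[ 9.24621069e-01  3.80886043e-01 -1.30407802e-03]
 [ 3.80886753e-01 -9.24621635e-01  3.38024643e-04]]
[319.92726646 199.01605305]
```

View pics/w1.png

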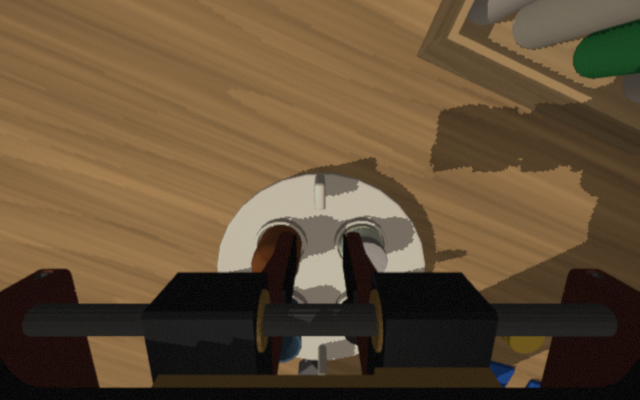

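The wrist view shows the tab centred between the fingers at about (320,192), where it was predicted. The bottle is to the left and the jar to the right. Next I descend straddling the tab.

```bash
python3 -m inch '[{"xyz":[0,0,2],"spin":0},{"xyz":[0,0,4],"spin":0},{"xyz":[0,0,6],"spin":0},{"xyz":[0,0,7],"spin":0},{"xyz":[0,0,8],"spin":0},{"xyz":[0,0,9],"spin":0},{"xyz":[0,0,10],"spin":0},{"xyz":[0,0,11],"spin":0},{"xyz":[0,0,12],"spin":0},{"xyz":[0,0,12],"spin":0},{"xyz":[0,0,12],"spin":0}]'
python3 - <<'E'
from h import *
for a in range(4,65,4):
    r=np.radians(a);print(a,np.round(10.48*(np.cos(r)-1),2),np.round(-10.48*np.sin(r),2))
crop("top","top2",295,120,110,120,5)
E
```

```text
t: 3.3
ee_pos: [637.1, -89.1, 60.5]
orientation: [3.081, 0.61, -0.002]
ft_force: [0.0, -0.0, -0.0]
width: 26.2
4 -0.03 -0.73
8 -0.1 -1.46
12 -0.23 -2.18
16 -0.41 -2.89
20 -0.63 -3.58
24 -0.91 -4.26
28 -1.23 -4.92
32 -1.59 -5.55
36 -2.0 -6.16
40 -2.45 -6.74
44 -2.94 -7.28
48 -3.47 -7.79
52 -4.03 -8.26
56 -4.62 -8.69
60 -5.24 -9.08
64 -5.89 -9.42
```

View pics/top2.png

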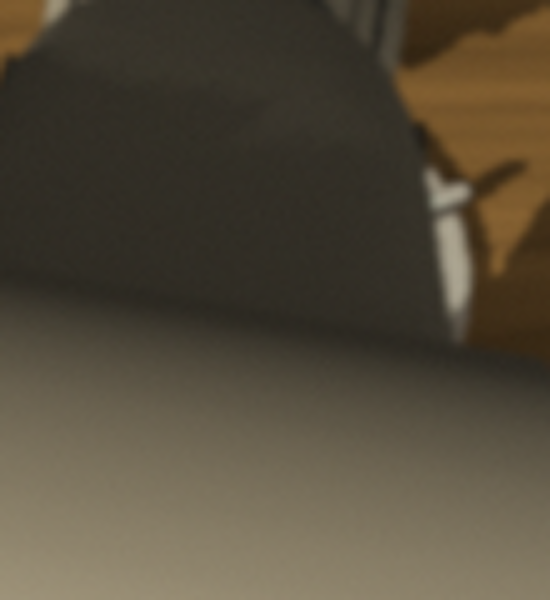

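The arm hides the tray in the top view, but the right tab at (450,195) hasn't moved, and the measured force is zero. I'll push the first 64° along the arc.

```bash
python3 -m inch '[{"xyz":[-0.03,-0.73,0],"spin":-4},{"xyz":[-0.1,-1.46,0],"spin":-8},{"xyz":[-0.23,-2.18,0],"spin":-12},{"xyz":[-0.41,-2.89,0],"spin":-16},{"xyz":[-0.63,-3.58,0],"spin":-20},{"xyz":[-0.91,-4.26,0],"spin":-24},{"xyz":[-1.23,-4.92,0],"spin":-28},{"xyz":[-1.59,-5.55,0],"spin":-32},{"xyz":[-2.0,-6.16,0],"spin":-36},{"xyz":[-2.45,-6.74,0],"spin":-40},{"xyz":[-2.94,-7.28,0],"spin":-44},{"xyz":[-3.47,-7.79,0],"spin":-48},{"xyz":[-4.03,-8.26,0],"spin":-52},{"xyz":[-4.62,-8.69,0],"spin":-56},{"xyz":[-5.24,-9.08,0],"spin":-60},{"xyz":[-5.89,-9.42,0],"spin":-64},{"xyz":[-5.89,-9.42,0],"spin":-64}]'
python3 - <<'E'
from h import *
p,R,o=pose();d=p[:2]-[540.7,-129.9]
print(p,np.hypot(*d),np.degrees(np.arctan2(d[1],d[0])),np.degrees(np.arctan2(R[1,0],R[0,0])),o["ft_force"],o["qpos"])
cv2.imwrite("pics/w2.png",ctrl.get_image("wrist")[:,:,::-1])
E
```

```text
t: 5.05
ee_pos: [546.7, -24.5, 61.5]
orientation: [2.289, 2.15, -0.001]
ft_force: [-0.8, -1.0, -0.6]
width: 26.4
[546.72121974 -24.47161029  61.49485296] 105.60019150061198 86.73127780453378 86.41599266229679 [-0.75992535 -1.00883821 -0.64926675] [-6.59114129e-02  5.50608058e-01  1.89232924e+00 -1.55341732e-03
  6.98691420e-01 -2.16921926e-03]
```

View pics/w2.png

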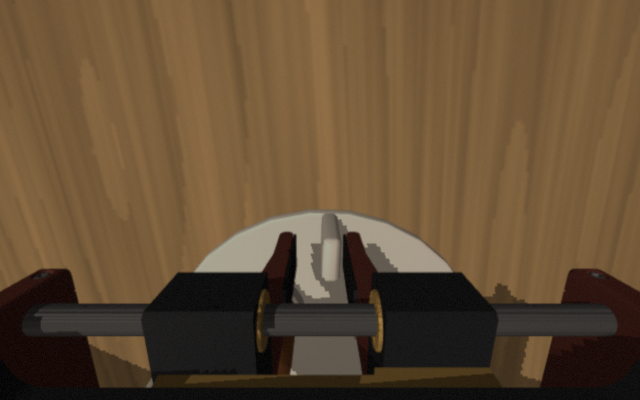

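The tab at (330,245) rides against the pushing finger. I'll do the remaining ~70°, ease back to 66° so the tab sits between the fingers, then lift.

```bash
python3 -m inch '[{"xyz":[-0.03,-0.73,0],"spin":-4},{"xyz":[-0.1,-1.46,0],"spin":-8},{"xyz":[-0.23,-2.18,0],"spin":-12},{"xyz":[-0.41,-2.89,0],"spin":-16},{"xyz":[-0.63,-3.58,0],"spin":-20},{"xyz":[-0.91,-4.26,0],"spin":-24},{"xyz":[-1.23,-4.92,0],"spin":-28},{"xyz":[-1.59,-5.55,0],"spin":-32},{"xyz":[-2.0,-6.16,0],"spin":-36},{"xyz":[-2.45,-6.74,0],"spin":-40},{"xyz":[-2.94,-7.28,0],"spin":-44},{"xyz":[-3.47,-7.79,0],"spin":-48},{"xyz":[-4.03,-8.26,0],"spin":-52},{"xyz":[-4.62,-8.69,0],"spin":-56},{"xyz":[-5.24,-9.08,0],"spin":-60},{"xyz":[-5.89,-9.42,0],"spin":-64},{"xyz":[-6.57,-9.72,0],"spin":-68},{"xyz":[-6.9,-9.85,0],"spin":-70},{"xyz":[-6.9,-9.85,0],"spin":-70},{"xyz":[-6.22,-9.57,0],"spin":-66}]'
python3 -m inch '[{"xyz":[0,0,0],"spin":0},{"xyz":[0,0,-1],"spin":0},{"xyz":[0,0,-3],"spin":0},{"xyz":[0,0,-6],"spin":0},{"xyz":[0,0,-10],"spin":0},{"xyz":[0,0,-14],"spin":0},{"xyz":[2,0,-16],"spin":0},{"xyz":[6,0,-16],"spin":0},{"xyz":[10,0,-16],"spin":0},{"xyz":[13,0,-16],"spin":0},{"xyz":[15,0,-16],"spin":0},{"xyz":[15,0,-16],"spin":0}]'
python3 - <<'E'
from h import *
crop("top","top3",295,120,110,120,5);crop("scene","sc3",240,170,160,130,4)
E
```

```text
t: 7.1
ee_pos: [448.2, -80.8, 61.7]
orientation: [0.759, 3.047, -0.001]
ft_force: [0.3, -0.2, 0.0]
width: 26.3
t: 8.3
ee_pos: [313.4, -9.7, 221.8]
orientation: [0.756, 3.048, -0.001]
ft_force: [0.3, -0.7, -0.2]
width: 26.4
```

View pics/top3.png

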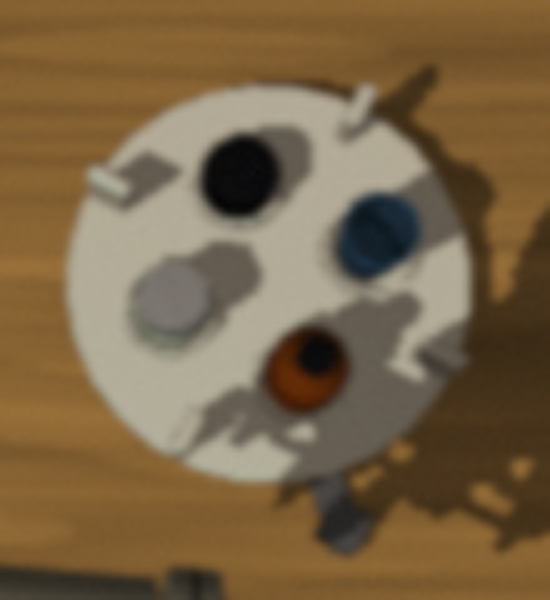

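View pics/sc3.png

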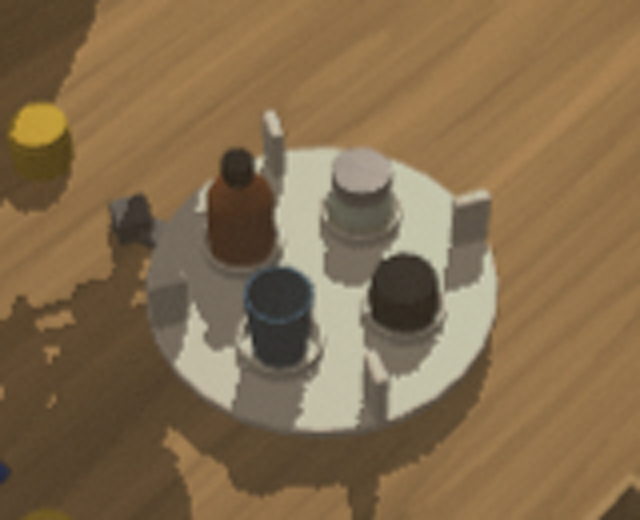

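Run:
```python
from h import *
P=lambda u,v,z:ray("top",(295+u/5,120+v/5),z)[:2]
c=P(270,282,30)
for f in((344,522),(342,525)):
    a=P(*f,22)-c;print("front",np.degrees(np.arctan2(a[1],a[0])))
for n,u,v,z in(("bottle",319,354,122),("jar",173,296,80),("tub",240,175,68),("beaker",380,232,88),("tabR",362,98,76),("tabL",108,182,76)):
    d=P(u,v,z)-c;print(n,np.hypot(*d),np.degrees(np.arctan2(d[1],d[0])))
for uv in((237+0,165),):
    print("scene cap",ray("scene",(240+uv[0]/4,170+uv[1]/4),118)[:2]-c, "arrow",ray("scene",(240+132/4,170+215/4),22)[:2]-c)
```

```text
front -162.41296721346032
front -163.0494145514689
bottle 58.80350972882098 -162.19803485844892
jar 60.91762546508306 107.4267156691931
tub 57.696849112837874 20.842558471043198
beaker 58.275232420865386 -72.19456517804576
tabR 108.22633021193886 -25.95944957230735
tabL 105.99602599886032 63.76803219794445
scene cap [-54.11112652 -18.02263238] arrow [-134.68230283  -46.40159502]
```

Both cameras put the bottle within about 1° (1 mm) of the arrow line, with all four things upright and the arm clear, so I'm handing in.

```bash
python3 -c "
from workcell import ctrl
print(ctrl.close_job())"
```

```text
the job is handed in; nothing more can be done
None
```

The bottle now stands at the front of the turntable, in line with the arrow. I straddled one tab with the fingertips, pushed it about 130° counter-clockwise, eased back to free the tab, then lifted clear and handed in at about 8.4 s.

**Alignment:** the top camera puts the bottle at −162.2° and the arrow at −162.4° to −163.0°, about 1 mm sideways. The scene camera agrees to within about 1°.

**Things on the tray:** both pictures show all four upright in their pockets.

**Contact:** the wrist force read under about 1.5 N at the end of every move, and the gripper was over 200 mm above the shelf at hand-in.

**Not checked:** I didn't re-measure the soap dish, pads and tumbler afterwards, though the low part of the motion stayed at the turntable. I judged the tray to be at rest from still pictures rather than a speed reading.

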